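# Feel along a bent hydraulic tube

### The job

Check the bent steel tube in the sprung cradle for dents: with the fingers shut, run the fingertips lightly along its top, from just beside the hex nut round all the bends to the plain end, in one stroke without lifting off on the way. Do not press the cradle down to its stop, do not grip or pull up the tube, and leave the loose fittings where they stand; then lift clear at the plain end.

Things in the scene. Friction and masses are not known exactly. Their poses are not given: they have to be found in the camera images.
- nut (a point): Centre of the fat hexagonal nut at one end of the tube, 75 mm above the work surface: 36 mm across corners, 34 mm long along the tube's x, up to 8 mm prouder than the tube. A 28 mm collar behind it ends 27 mm from this point towards the tube.
- tube (a joint): How far the tube has sunk on its sprung cradle, m, positive down: 0 at rest, stop at +0.016 (hard down), -0.008 if pulled up. Spring 800 N/m: 4 N on the tube sinks it 5 mm wherever it is pressed; it moves only up and down, level.
- tube_mid (a point): Point on the tube's centre line at mid run, 75 mm above the work surface. The tube is bright steel, 20 mm across, 297 mm long, level, its top 85 mm above the work surface, with three rounded bends and a hex nut on one end. In the base plate's x, y (mm) it runs (-125,-30) at the nut, (-50,-30), (10,40), (75,40), (125,-10). It lies any way round on the bench.
- rest: Fixed dark steel base plate, 360 x 200 x 12 mm, under the tube. Origin: centre of its underside, on the work surface; x along the long side, z up. Between it and the tube: an aluminium bar (250 x 30 mm, top at 48 mm) on two springs and two black saddle blocks (top at 76 mm), which sink with the tube.
- nipple: Loose steel threaded nipple with a hexagon in its middle, standing on the base plate, 44 mm tall, 34 mm across. Origin at its underside. To be left alone.
- ferrule: Loose brass sleeve standing on the base plate, 35 mm tall, 32 mm across. Origin at its underside. To be left alone.
- elbow: Loose dark steel elbow fitting standing on the base plate, 40 mm tall, foot 28 mm across, its arm reaching 30 mm to its own +x. Origin at its underside. To be left alone.
- p0 (a point): Point on the top line of the tube at the nut end, 28 mm along the run from the nut's end of the tube (19 mm clear of the collar): where the trace starts. Sinks with the tube.
- p1 (a point): Point 1 of 8 along the top line of the tube, 33 mm along the run from p0.
- p2 (a point): Point 2 of 8 along the top line of the tube, 66 mm along the run from p0.
- p3 (a point): Point 3 of 8 along the top line of the tube, 99 mm along the run from p0.
- p4 (a point): Point 4 of 8 along the top line of the tube, 132 mm along the run from p0.
- p5 (a point): Point 5 of 8 along the top line of the tube, 165 mm along the run from p0.
- p6 (a point): Point 6 of 8 along the top line of the tube, 198 mm along the run from p0.
- p7 (a point): Point 7 of 8 along the top line of the tube, 231 mm along the run from p0.
- p8 (a point): Point on the top line of the tube 8 mm before the centre of its plain round end: where the trace finishes.

How it is judged:
By the outcome, as a careful person would: the job done as asked, in the order asked, and still so for the second after the job is handed in, with the robot touching nothing.
It also fails if it takes over 48 s, if anything falls off the work surface, if the arm or the gripper's body presses on something with over 40 N, if the wrist force passes 120 N, or if a joint passes its speed limit or range.

### The arm

A 6-joint arm with a two-finger parallel gripper is mounted at the origin on the work surface. World frame = base frame: x ahead of the robot, y to its left, z up, the work surface at z = 0. Lengths are in m, angles in rad, forces in N, time in s.
With the tool pointing down it reaches from about 0.35 to 0.85 m from the base axis. Payload 8.1 kg.
Tool frame: the origin (TCP) lies at the very end of the fingers, on their centre line; the grasp point (between the pads) lies robot.grip_point_offset behind it (robot.grip_point_offset is the distance from the TCP to the grasp point, in m); z points along the fingers, y is the line along which they close (so a half turn about z gives the same grasp; the last joint's range is limited). The gripper opens to 93 mm and grips with 3 to 60 N. Pads are 15 mm wide; open, the fingers measure 128 mm over their backs; the gripper's body (75 mm by 188 mm) begins 65 mm behind the grasp point.
Start: joints at [-1.251, 0.13, 1.488, -0, 1.523, -0.085], TCP at [0.236, -0.552, 0.219] pointing down, gripper open.
Joint ranges: [-2.96, 2.96], [-0.89, 2.26], [0.02, 2.5], [-1.34, 4.48], [0, 2.73], [-2.66, 2.66]. Speed limits (rad/s): [2.39, 2.39, 2.79, 3.14, 3.14, 3.14].

### API

Orientations are given as a rotation vector (axis times angle).
In Python, from plant import robot, eyes gives the robot as it stands. The module is installed in compiled form; this text tells all that it offers.
- The arm moves only by the tool apply_moves, never from a script. Its argument "steps" is one flat list of numbers, 7 for each row, row after row: the shift along the tool's x, y, z in units of 30 mm (1.0 is 30 mm), then the turn, a rotation vector about the tool's x, y, z in units of 6 degrees (1.0 is 6 degrees), then the opening in per cent of the stroke, from 0 (shut) to 100 (fully open). In form: [dx, dy, dz, ax, ay, az, fingers, dx, dy, dz, ax, ay, az, fingers, ...]. A call has 1 to 12 rows; each row shifts and turns the commanded pose from where the row before left it, along the tool's axes as they then stand; what a row does not reach is not made up. A row lasts 1/12 s, in which the tool goes at most 41.7 mm and 7.16 degrees, less where a joint would pass 70% of its speed; a pose out of reach is approached as far as the arm can. A call is refused whole if a number of a shift passes 1 or a number of a turn 1, either way. A call with a gripper value outside its range is refused whole. The fingers move at their own pace and stop on an object; "grip_force" is the grip in N (left out, the last holds). Time passes only in rows, so rows that do not move let the fingers close. It gives the time, the measured TCP pose, the force, the opening and the grip force at its end, in the units of the state.
- robot.read_state(): the state, without advancing time (a new reading comes with each control period).
- eyes.read_camera(name): name is "side" or "top" or "wrist"; returns the picture (480x640x3 uint8, red, green, blue); there is no depth.
- eyes.calibration(name): a dict with "K" (3x3 intrinsics, pixels), "R" (3x3) and "t" (3): a world point X has camera coordinates R X + t. Camera axes: x right, y down, z forward; pixel columns grow to the right and rows downward; lengths in m; the calibration is good to about 2 mm. A picture is of the moment at which its call begins: read the wrist's pose just before it. calibration takes no time and is no camera call; for the wrist camera it gives the pose at the moment of the call.
- robot.close_job(): hands the job in; it is judged then, once.
Trained networks look in the newest picture that a camera, given by its name, has taken for a name from the list of things; names that differ only in an ending like _2 or _b are one class to them, and where a whole thing is asked for, a point or a joint stands for the part that bears it (a point fixed in the world has none). Each returns a list of dicts, best first, with "conf" (0 to 1); they miss things now and then, are a little off and sometimes report something else, mostly with a low value. They report only what shows in the picture. A call takes as long as a camera call.
- eyes.search_frame(camera, thing): "rect" ([left, top, width, height] in pixels, round what is visible of it).
- eyes.place_of(camera, thing): "xy" ([column, row] in pixels: a listed point, or the origin of a listed thing).
The state is a dict: "t": time; "q": joint angles; "dq": joint speeds; "joint_torque": joint torques, N m; "tool_pos": TCP position; "orientation": TCP orientation; "force": force on the tool from outside, world axes, zero at the start; "wrist_torque": the same for the moment, N m; "opening": finger opening in m; "gripper_force": force on a finger pad.
Only numpy, scipy, OpenCV 4.12 (cv2) and the standard library are available. Lean on these libraries where they do the work, as an engineer would, in place of code of your own. Each camera call takes 0.05 s, during which the arm holds its last target. There are 200 camera calls.

## Working session

There is one attempt and no reset: what is moved stays moved. The work goes in short steps, Python scripts to look and compute and a tool call to move; the robot and the scene stay as the last step left them, time stands still between calls to the robot, and variables do not carry over. Pictures are saved under pics/ and viewed, at most 10 in all, crops included, and the job is handed in when it is done.

Besides the shell and the picture viewer there is one more tool, called as name(argument=value, ...), one argument or row to a line, values as JSON. apply_moves: Moves the arm, as the interface text tells. Its arguments: {"type":"object","properties":{"steps":{"type":"array"},"grip_force":{"type":"number"}},"required":["steps"]}

```bash
mkdir -p pics; cat > h.py <<'E'
import numpy as np, cv2
from plant import robot, eyes
def ray(c,uv):
    k=eyes.calibration(c);K,R,t=map(np.array,(k["K"],k["R"],k["t"]))
    d=R.T@np.linalg.inv(K)@np.array([uv[0],uv[1],1.]);return -R.T@t,d
def onz(c,uv,z):
    o,d=ray(c,uv);return o+d*(z-o[2])/d[2]
def proj(c,X):
    k=eyes.calibration(c);K,R,t=map(np.array,(k["K"],k["R"],k["t"]))
    p=(K@(R@np.atleast_2d(X).T+t[:,None])).T;return p[:,:2]/p[:,2:]
E
python3 - <<'E'
from h import *
s=robot.read_state();print(s)
for c in("top","side"):
    im=eyes.read_camera(c);cv2.imwrite(f"pics/{c}0.png",im[:,:,::-1])
    for n,z in [("nut",.075),("tube_mid",.075),("rest",0)]+[(f"p{i}",.085) for i in range(9)]+[("nipple",.012),("ferrule",.012),("elbow",.012)]:
        r=eyes.place_of(c,n)[:2]
        print(c,n,[(np.round(a["xy"],1).tolist(),round(a["conf"],2),onz(c,a["xy"],z).round(3).tolist()) for a in r])
E
```

```text
{'t': 0.0, 'q': array([-1.25138695e+00,  1.31128415e-01,  1.48930443e+00, -3.68064230e-06,
        1.52299810e+00, -8.53992409e-02]), 'dq': array([ 7.94004988e-04,  7.12273813e-04,  3.79272978e-05,  4.59877275e-04,
       -1.00903444e-04,  4.42660180e-05]), 'joint_torque': array([-1.19951119e-04, -5.59830737e+01, -4.91769290e+01,  7.67690758e-02,
        3.48646834e-02, -1.14005629e-04]), 'tool_pos': array([ 0.23614248, -0.55094521,  0.21759321]), 'orientation': array([-3.07567233e+00, -6.31172441e-01,  3.42627714e-04]), 'force': array([-0.82325487, -0.25332973,  0.16790065]), 'wrist_torque': array([-0.00132452,  0.03138124,  0.05188084]), 'gripper_force': 0.0, 'opening': 0.09286495090486895}
top nut [([361.7, 356.7], 0.74, [0.414, 0.007, 0.075])]
top tube_mid [([387.0, 238.0], 0.92, [0.571, -0.032, 0.075])]
top rest [([396.6, 257.7], 0.73, [0.548, -0.054, 0.0]), ([398.6, 305.4], 0.58, [0.477, -0.055, 0.0])]
top p0 [([437.7, 189.2], 0.95, [0.634, -0.101, 0.085]), ([384.8, 331.5], 0.94, [0.447, -0.024, 0.085])]
top p1 [([437.7, 189.2], 0.95, [0.634, -0.101, 0.085]), ([384.8, 331.5], 0
[... 1717 characters left out ...]
0.085])]
side p5 [([357.9, 228.5], 0.95, [0.543, -0.043, 0.085]), ([417.4, 244.3], 0.93, [0.454, -0.03, 0.085])]
side p6 [([357.9, 228.5], 0.95, [0.543, -0.043, 0.085]), ([417.4, 244.3], 0.93, [0.454, -0.03, 0.085])]
side p7 [([357.9, 228.5], 0.95, [0.543, -0.043, 0.085]), ([417.4, 244.3], 0.93, [0.454, -0.03, 0.085])]
side p8 [([357.9, 228.5], 0.95, [0.543, -0.043, 0.085]), ([417.4, 244.3], 0.93, [0.454, -0.03, 0.085])]
side nipple [([368.9, 247.7], 0.55, [0.542, -0.112, 0.012])]
side ferrule [([344.2, 296.9], 0.89, [0.539, 0.025, 0.012]), ([315.6, 220.4], 0.44, [0.655, -0.167, 0.012])]
side elbow [([347.7, 221.7], 0.89, [0.6, -0.182, 0.012]), ([309.9, 201.8], 0.16, [0.691, -0.231, 0.012])]
```

View pics/top0.png

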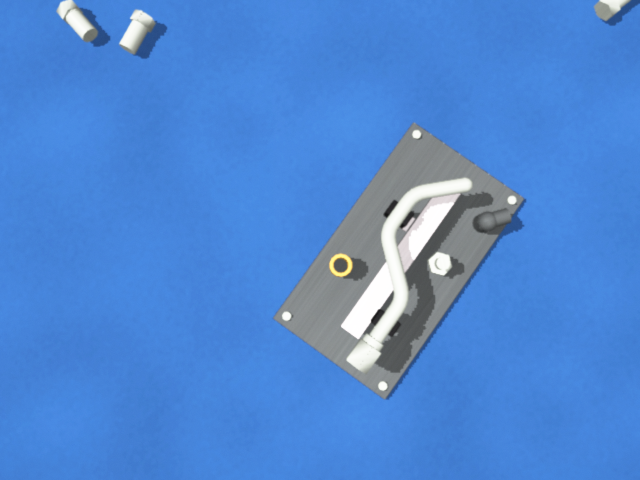

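The top view shows the nut at about (365,355), with the tube running via (400,300), (388,235) and (415,192) to the plain end at (468,184). Next I'll fit the plate pose from its corners (414,124), (524,200), (387,398), (275,319) and refine it against the tube's edges.

```bash
cat >> h.py <<'E'
from scipy.optimize import least_squares
def path(n=400):
    V=np.array([(-125,-30),(-50,-30),(10,40),(75,40),(125,-10)],float);r=37.;P=[V[0]]
    for a,b,c in zip(V,V[1:],V[2:]):
        u=(b-a)/np.linalg.norm(b-a);w=(c-b)/np.linalg.norm(c-b)
        th=np.arccos(u@w);T=r*np.tan(th/2);s=np.sign(u[0]*w[1]-u[1]*w[0]);nrm=s*np.array([-u[1],u[0]])
        for f in np.linspace(0,th,40): P.append(b-u*T+u*r*np.sin(f)+nrm*r*(1-np.cos(f)))
    P.append(V[-1]);P=np.array(P);S=np.r_[0,np.cumsum(np.linalg.norm(np.diff(P,axis=0),axis=1))]
    s=np.linspace(0,S[-1],n);return s/1000,np.c_[np.interp(s,S,P[:,0]),np.interp(s,S,P[:,1])]/1000
def toW(p,xy,z):
    c,s=np.cos(p[2]),np.sin(p[2]);xy=np.atleast_2d(xy)
    return np.c_[p[0]+c*xy[:,0]-s*xy[:,1],p[1]+s*xy[:,0]+c*xy[:,1],np.full(len(xy),z)]
E
cat > fit.py <<'E'
from h import *
s,P=path();print("len",s[-1])
C=np.array([(180,100),(180,-100),(-180,-100),(-180,100)])/1e3
uv=[(414,124),(524,200),(387,398),(275,319)]
W=np.array([onz("top",u,.012) for u in uv]);print(W.round(3).tolist(),[np.linalg.norm(W[i]-W[i-1]).round(3) for i in range(4)])
p0=least_squares(lambda p:(toW(p,C,.012)-W).ravel(),[.548,-.054,-.5]).x;print("corners",p0)
t=np.gradient(P,axis=0);t/=np.linalg.norm(t,axis=1)[:,None];n=np.c_[-t[:,1],t[:,0]]
ok=(s>.045)
def mod(c,p):  # silhouette of the tube: offset perpendicular to the view
    k=eyes.calibration(c);o=-np.array(k["R"]).T@np.array(k["t"])
    X=toW(p,P[ok],.075);T=np.gradient(X,axis=0);v=o-X;d=np.cross(T,v);d/=np.linalg.norm(d,axis=1)[:,None]
    return np.r_[proj(c,X+.01*d),proj(c,X-.01*d)]
D={};E={};dt={}
for c in("top","side"):
    D[c]=cv2.imread(f"pics/{c}0.png");e=cv2.Canny(D[c],60,150)
    dt[c]=cv2.distanceTransform(255-e,cv2.DIST_L2,5)
def res(p,cs):
    out=[]
    for c in cs:
        q=mod(c,p).astype(np.float32);d=cv2.remap(dt[c],q[:,0].copy(),q[:,1].copy(),cv2.INTER_LINEAR).ravel();out.append(d)
    return np.concatenate(out)
for cs in(("top",),("side",),("top","side")):
    f=least_squares(res,p0,args=(cs,),loss="soft_l1",f_scale=1.,diff_step=1e-4,x_scale=[.01,.01,.05]);print(cs,f.x.round(4),np.median(res(f.x,cs)))
p=f.x;np.save("pose.npy",p)
ims=[]
for c in("top","side"):
    im=cv2.resize(D[c],None,fx=3,fy=3,interpolation=cv2.INTER_CUBIC)
    for a in mod(c,p):cv2.circle(im,tuple(((a+.5)*3).astype(int)),0,(0,0,255),-1)
    for a in proj(c,toW(p,C,.012)):cv2.circle(im,tuple(((a+.5)*3).astype(int)),4,(0,255,0),1)
    for i in range(9):
        xy=[np.interp(.028+[.033*i,s[-1]-.036][i==8],s,P[:,j]) for j in(0,1)]
        a=proj(c,toW(p,[xy],.085))[0];cv2.circle(im,tuple(((a+.5)*3).astype(int)),2,(255,0,255),-1)
    m=(proj(c,toW(p,[[0,0]],.05))[0]*3).astype(int);im=cv2.copyMakeBorder(im,300,300,300,300,cv2.BORDER_CONSTANT)
    ims.append(im[m[1]+300-300:m[1]+600,m[0]+300-200:m[0]+300+200])
cv2.imwrite("pics/fit0.png",np.hstack(ims))
E
python3 fit.py
```

```text
len 0.29704247641376486
[[0.747, -0.086, 0.012], [0.628, -0.243, 0.012], [0.346, -0.032, 0.012], [0.462, 0.127, 0.012]] [np.float64(0.356), np.float64(0.197), np.float64(0.352), np.float64(0.197)]
corners [ 0.54582852 -0.05842863 -0.64111614]
('top',) [ 0.5479 -0.0564 -0.6484] 0.375
('side',) [ 0.5474 -0.0593 -0.6321] 0.4892578
('top', 'side') [ 0.548  -0.057  -0.6478] 0.47880858
```

View pics/fit0.png

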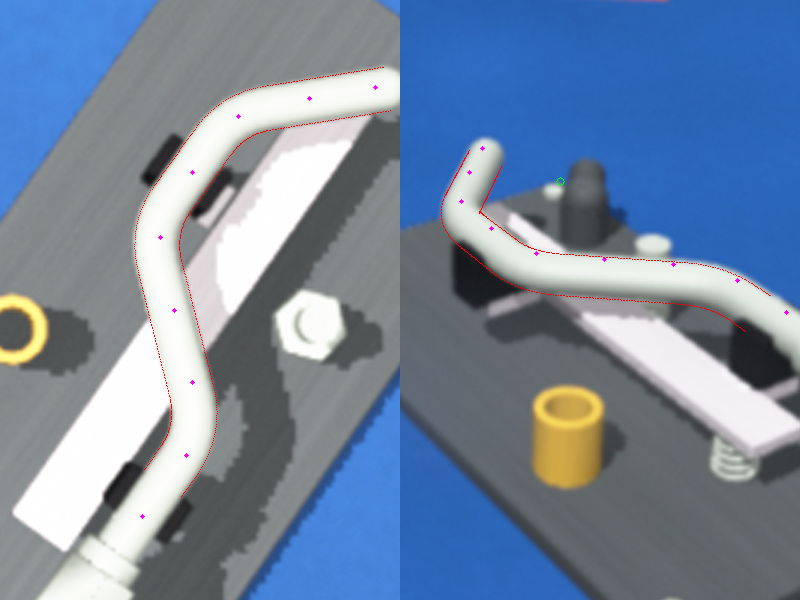

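The fit matches the tube in both views to within about 2 mm, and the plate and loose fittings are where expected. I'll turn the tool so its x lies along the nut leg, close the fingers, and go above p0.

```bash
cat >> h.py <<'E'
from scipy.spatial.transform import Rotation as Ro
def pts(p):
    s,P=path();S=np.r_[.028+.033*np.arange(8),s[-1]-.008]
    return toW(p,np.c_[np.interp(S,s,P[:,0]),np.interp(S,s,P[:,1])],.085)
def tool():
    s=robot.read_state();return np.array(s["tool_pos"]),Ro.from_rotvec(s["orientation"]).as_matrix(),s
E
python3 - <<'E'
from h import *
p=np.load("pose.npy");Q=pts(p);print(Q.round(4).tolist(), np.linalg.norm(Q[:,:2],axis=1).round(3))
x,R,s=tool();a=np.degrees(np.arctan2(R[1,0],R[0,0]));print("yaw x",a,"tilt",R[:,2])
R2=R@Ro.from_rotvec([0,0,-np.radians(120)]).as_matrix();print("yaw2",np.degrees(np.arctan2(R2[1,0],R2[0,0])),"want",np.degrees(p[2])+180)
print("units to p0 z=.16:",R2.T@(Q[0]*[1,1,0]+[0,0,.16]-x)/.03)
E
```

```text
[[0.4525, -0.0224, 0.085], [0.4789, -0.0422, 0.085], [0.5107, -0.0463, 0.085], [0.5429, -0.0393, 0.085], [0.5754, -0.0342, 0.085], [0.6041, -0.0493, 0.085], [0.6287, -0.071, 0.085], [0.6364, -0.1028, 0.085], [0.6405, -0.1325, 0.085]] [0.453 0.481 0.513 0.544 0.576 0.606 0.633 0.645 0.654]
yaw x 23.19189384730575 tilt [-1.47317214e-05  5.68479754e-06 -1.00000000e+00]
yaw2 143.1918938418737 want 142.8810072028803
units to p0 z=.16: [ 4.79611138 18.43908423  1.95439357]
```

apply_moves(
  steps=[0, 0, 0, 0, 0, -1, 0, 0, 0, 0, 0, 0, -1, 0, 0, 0, 0, 0, 0, -1, 0, 0, 0, 0, 0, 0, -1, 0, 0, 0, 0, 0, 0, -1, 0, 0, 0, 0, 0, 0, -1, 0, 0, 0, 0, 0, 0, -1, 0, 0, 0, 0, 0, 0, -1, 0, 0, 0, 0, 0, 0, -1, 0, 0, 0, 0, 0, 0, -1, 0],
  grip_force=5,
)

```text
t: 2.43
tool_pos: [0.2363, -0.5515, 0.2186]
orientation: [-2.344, -2.092, 0.0]
force: [-0.2, 0.1, 0.1]
opening: 0.0309
gripper_force: 0.0
```

apply_moves(
  steps=[0, 0, 0, 0, 0, -1, 0, 0, 0, 0, 0, 0, -1, 0, 0, 0, 0, 0, 0, -1, 0, 0, 0, 0, 0, 0, -1, 0, 0, 0, 0, 0, 0, -1, 0, 0, 0, 0, 0, 0, -1, 0, 0, 0, 0, 0, 0, -1, 0, 0, 0, 0, 0, 0, -1, 0, 0, 0, 0, 0, 0, -1, 0, 0, 0, 0, 0, 0, -1, 0, 0, 0, 0, 0, 0, 0, 0, 0, 0, 0, 0, 0, 0, 0],
)

```text
t: 3.43
tool_pos: [0.2363, -0.5515, 0.2186]
orientation: [-0.997, -2.979, -0.0]
force: [-0.1, 0.5, 0.3]
opening: 0.0004
gripper_force: 0.0
```

apply_moves(
  steps=[0.252, 0.97, 0.1, 0, 0, 0, 0, 0.252, 0.97, 0.1, 0, 0, 0, 0, 0.252, 0.97, 0.1, 0, 0, 0, 0, 0.252, 0.97, 0.1, 0, 0, 0, 0, 0.252, 0.97, 0.1, 0, 0, 0, 0, 0.252, 0.97, 0.1, 0, 0, 0, 0, 0.252, 0.97, 0.1, 0, 0, 0, 0, 0.252, 0.97, 0.1, 0, 0, 0, 0, 0.252, 0.97, 0.1, 0, 0, 0, 0, 0.252, 0.97, 0.1, 0, 0, 0, 0],
)

```text
t: 4.27
tool_pos: [0.3505, -0.2719, 0.1887]
orientation: [0.998, 2.978, -0.0]
force: [0.3, -1.2, -0.6]
opening: 0.0002
gripper_force: 0.0
```

apply_moves(
  steps=[0.252, 0.97, 0.1, 0, 0, 0, 0, 0.252, 0.97, 0.1, 0, 0, 0, 0, 0.252, 0.97, 0.1, 0, 0, 0, 0, 0.252, 0.97, 0.1, 0, 0, 0, 0, 0.252, 0.97, 0.1, 0, 0, 0, 0, 0.252, 0.97, 0.1, 0, 0, 0, 0, 0.252, 0.97, 0.1, 0, 0, 0, 0, 0.252, 0.97, 0.1, 0, 0, 0, 0, 0.252, 0.97, 0.1, 0, 0, 0, 0, 0, 0, 0, 0, 0, 0, 0, 0, 0, 0, 0, 0, 0, 0],
)

```text
t: 5.18
tool_pos: [0.4527, -0.0215, 0.1615]
orientation: [-0.991, -2.981, 0.0]
force: [-1.2, 1.1, 0.1]
opening: 0.0006
gripper_force: 0.0
```

```bash
cat > w.py <<'E'
from h import *
import sys
p=np.load("pose.npy");Q=pts(p)
x,R,s=tool();print(x,np.degrees(np.arctan2(R[1,0],R[0,0])),s["q"].round(2),s["force"].round(2),s["t"])
k=eyes.calibration("wrist")
im=eyes.read_camera("wrist")[:,:,::-1].copy()
cv2.imwrite("pics/raw"+sys.argv[1],im)
s,P=path();X=toW(p,P,.075)
o=-np.array(k["R"]).T@np.array(k["t"]);print("cam",o)
T=np.gradient(X,axis=0);d=np.cross(T,o-X);d/=np.linalg.norm(d,axis=1)[:,None]
for c,Y in(((0,0,255),np.r_[X+.01*d,X-.01*d]),((255,0,255),Q)):
    for a in proj("wrist",Y):
        if np.all(abs(a)<2000):cv2.circle(im,tuple(a.astype(int)),1 if c[0]==0 else 4,c,-1)
cv2.imwrite("pics/"+sys.argv[1],im)
E
python3 w.py w1.png
```

```text
[ 0.45265866 -0.02145711  0.16148745] 143.20238644304584 [-0.16 -0.24  1.95 -0.    1.43 -1.09] [-1.16  1.08  0.14] 5.1833
cam [0.39760488 0.02053106 0.32668427]
```

View pics/w1.png

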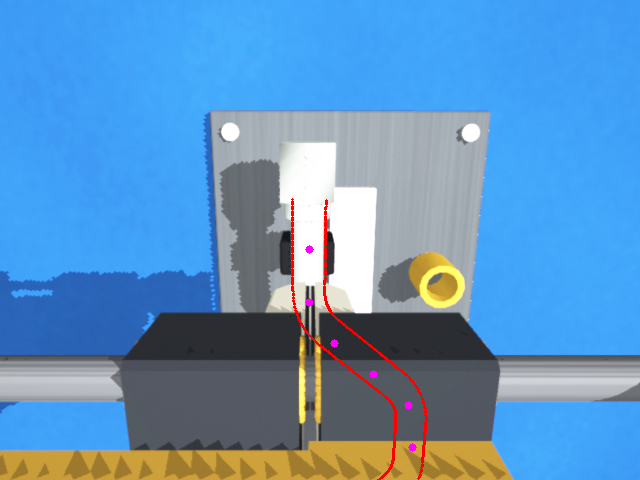

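The wrist view shows the projected model on the tube at p0 (309,249), with the tube's start meeting the nut's end face near row 200, so the pose holds to about 1 mm. I'll go down to just above the tube.

apply_moves(
  steps=[0.1, 0, 0.5, 0, 0, 0, 0, 0, 0, 0.5, 0, 0, 0, 0, 0, 0, 0.5, 0, 0, 0, 0, 0, 0, 0.5, 0, 0, 0, 0, 0, 0, 0.2, 0, 0, 0, 0, 0, 0, 0.15, 0, 0, 0, 0, 0, 0, 0, 0, 0, 0, 0, 0, 0, 0, 0, 0, 0, 0, 0, 0, 0, 0, 0, 0, 0],
)

```text
t: 5.98
tool_pos: [0.4509, -0.0213, 0.0922]
orientation: [0.992, 2.979, 0.0]
force: [-0.0, 0.1, -0.0]
opening: 0.0005
gripper_force: 0.0
```

```bash
cat > plan.py <<'E'
from h import *
x,R,s=tool();print(x.round(4),s["force"].round(2),s["t"])
p=np.load("pose.npy");S,P=path();W=toW(p,P,.085)
k=np.argmin(np.linalg.norm(W[:,:2]-x[:2],axis=1));print("at s",S[k],"rel p0",S[k]-.028,"off",(x-W[k])[:2])
C=np.array([(-180,100),(-180,-100)])/1e3;print("corners seen (211,111),(490,111) model",proj("wrist",toW(p,C,.012)).round(1).tolist()) if x[2]>.12 else 0
E
cat > way.py <<'E'
from h import *
# rows of 4.0 mm arc from s0 (3 mm before p0) to p8+1mm, in tool units, constant orientation
import sys
x,R,s=tool();p=np.load("pose.npy");S,P=path();W=toW(p,P,.085)
s0=S[np.argmin(np.linalg.norm(W[:,:2]-x[:2],axis=1))];t=np.linspace(s0,S[-1]-.007,67)
G=np.c_[np.interp(t,S,W[:,0]),np.interp(t,S,W[:,1]),np.full(67,x[2])];G[0]=x
U=(G-x)@R/.03
c=np.round(U,2);D=np.diff(c,axis=0)
for i in range(0,66,11):print([[round(float(v),2) for v in d[:2]] for d in D[i:i+11]])
np.save("goal.npy",G)
E
for i in 1; do python3 plan.py; python3 way.py; done
```

```text
[ 0.4509 -0.0213  0.0922] [-0.04  0.14 -0.03] 5.9833
at s 0.02605635758015481 rel p0 -0.0019436424198451922 off [-1.36345825e-04 -8.30869884e-05]
[[-0.14, 0.0], [-0.13, 0.0], [-0.13, 0.0], [-0.14, 0.0], [-0.13, 0.0], [-0.13, 0.0], [-0.14, 0.0], [-0.13, -0.0], [-0.13, 0.01], [-0.13, 0.02], [-0.13, 0.03]]
[[-0.13, 0.05], [-0.11, 0.06], [-0.11, 0.08], [-0.11, 0.08], [-0.09, 0.1], [-0.09, 0.1], [-0.08, 0.1], [-0.09, 0.1], [-0.09, 0.1], [-0.08, 0.1], [-0.09, 0.11]]
[[-0.09, 0.1], [-0.09, 0.1], [-0.08, 0.1], [-0.09, 0.1], [-0.09, 0.1], [-0.09, 0.1], [-0.08, 0.1], [-0.09, 0.1], [-0.09, 0.1], [-0.1, 0.09], [-0.1, 0.08]]
[[-0.12, 0.07], [-0.12, 0.05], [-0.13, 0.05], [-0.13, 0.02], [-0.13, 0.02], [-0.13, 0.0], [-0.14, 0.0], [-0.13, 0.0], [-0.13, 0.0], [-0.14, 0.0], [-0.13, -0.01]]
[[-0.13, 0.0], [-0.14, 0.0], [-0.13, 0.0], [-0.13, -0.01], [-0.13, -0.03], [-0.13, -0.04], [-0.12, -0.05], [-0.11, -0.07], [-0.11, -0.08], [-0.1, -0.09], [-0.09, -0.1]]
[[-0.1, -0.09], [-0.09, -0.1], [-0.1, -0.09], [-0.09, -0.1], [-0.09, -0.09], [-0.1, -0.09], [-0.09, -0.1], [-0.09, -0.09], [-0.1, -0.1], [-0.09, -0.09], [-0.1, -0.1]]
```

apply_moves(
  steps=[0, 0, 0.12, 0, 0, 0, 0, 0, 0, 0.12, 0, 0, 0, 0, 0, 0, 0.06, 0, 0, 0, 0, 0, 0, 0.05, 0, 0, 0, 0, 0, 0, 0, 0, 0, 0, 0, 0, 0, 0, 0, 0, 0, 0],
)

```text
t: 6.48
tool_pos: [0.4507, -0.021, 0.081]
orientation: [0.991, 2.98, 0.0]
force: [0.9, -0.9, 3.6]
opening: 0.0008
gripper_force: 1.7
```

```bash
python3 plan.py
```

```text
[ 0.4507 -0.021   0.081 ] [ 0.87 -0.92  3.57] 6.4833
at s 0.025311890220721812 rel p0 -0.002688109779278188 off [ 0.00027055 -0.00025335]
```

Contact is about 3.5 N with roughly 4 mm of sink, so I'll start the stroke.

apply_moves(
  steps=[-0.14, 0, 0, 0, 0, 0, 0, -0.13, 0, 0, 0, 0, 0, 0, -0.13, 0, 0, 0, 0, 0, 0, -0.14, 0, 0, 0, 0, 0, 0, -0.13, 0, 0, 0, 0, 0, 0, -0.13, 0, 0, 0, 0, 0, 0, -0.14, 0, 0, 0, 0, 0, 0, -0.13, 0, 0, 0, 0, 0, 0, -0.13, 0.01, 0, 0, 0, 0, 0, -0.13, 0.02, 0, 0, 0, 0, 0, -0.13, 0.03, 0, 0, 0, 0, 0],
)

```text
t: 7.4
tool_pos: [0.4866, -0.0461, 0.0806]
orientation: [-0.992, -2.981, 0.0]
force: [-2.5, 0.9, 3.7]
opening: 0.0007
gripper_force: 1.9
```

```bash
python3 plan.py; python3 -c "
import numpy as np;print(np.load('goal.npy')[[11,22,33,44,55,66]].round(4))"
```

```text
[ 0.4866 -0.0461  0.0806] [-2.47  0.92  3.7 ] 7.4
at s 0.0692354644272685 rel p0 0.0412354644272685 off [ 0.00031034 -0.00021452]
[[ 0.4871 -0.0461  0.0922]
 [ 0.5303 -0.042   0.0922]
 [ 0.5734 -0.034   0.0922]
 [ 0.6113 -0.0548  0.0922]
 [ 0.6346 -0.0899  0.0922]
 [ 0.6407 -0.1335  0.0922]]
```

On the line at 3.7 N, so I'll continue.

apply_moves(
  steps=[-0.13, 0.05, 0, 0, 0, 0, 0, -0.11, 0.06, 0, 0, 0, 0, 0, -0.11, 0.08, 0, 0, 0, 0, 0, -0.11, 0.08, 0, 0, 0, 0, 0, -0.09, 0.1, 0, 0, 0, 0, 0, -0.09, 0.1, 0, 0, 0, 0, 0, -0.08, 0.1, 0, 0, 0, 0, 0, -0.09, 0.1, 0, 0, 0, 0, 0, -0.09, 0.1, 0, 0, 0, 0, 0, -0.08, 0.1, 0, 0, 0, 0, 0, -0.09, 0.11, 0, 0, 0, 0, 0],
)

```text
t: 8.32
tool_pos: [0.53, -0.0414, 0.0806]
orientation: [-0.992, -2.981, 0.0]
force: [-2.2, -0.1, 4.0]
opening: 0.0005
gripper_force: 1.8
```

```bash
python3 plan.py
```

```text
[ 0.53   -0.0414  0.0806] [-2.17 -0.15  3.95] 8.3167
at s 0.11390350599324818 rel p0 0.08590350599324818 off [-0.00015237  0.00069322]
```

apply_moves(
  steps=[-0.09, 0.1, 0, 0, 0, 0, 0, -0.09, 0.1, 0, 0, 0, 0, 0, -0.08, 0.1, 0, 0, 0, 0, 0, -0.09, 0.1, 0, 0, 0, 0, 0, -0.09, 0.1, 0, 0, 0, 0, 0, -0.09, 0.1, 0, 0, 0, 0, 0, -0.08, 0.1, 0, 0, 0, 0, 0, -0.09, 0.1, 0, 0, 0, 0, 0, -0.09, 0.1, 0, 0, 0, 0, 0, -0.1, 0.09, 0, 0, 0, 0, 0, -0.1, 0.08, 0, 0, 0, 0, 0],
)

```text
t: 9.23
tool_pos: [0.573, -0.0334, 0.0806]
orientation: [-0.992, -2.981, -0.0]
force: [-2.4, 0.3, 3.1]
opening: 0.0007
gripper_force: 1.9
```

```bash
python3 plan.py
```

```text
[ 0.573  -0.0334  0.0806] [-2.4   0.31  3.12] 9.2333
at s 0.15782708019979486 rel p0 0.12982708019979486 off [-0.00017144  0.00059959]
```

apply_moves(
  steps=[-0.12, 0.06, 0, 0, 0, 0, 0, -0.12, 0.05, 0, 0, 0, 0, 0, -0.13, 0.04, 0, 0, 0, 0, 0, -0.13, 0.02, 0, 0, 0, 0, 0, -0.13, 0.02, 0, 0, 0, 0, 0, -0.13, 0, 0, 0, 0, 0, 0, -0.14, 0, 0, 0, 0, 0, 0, -0.13, 0, 0, 0, 0, 0, 0, -0.13, 0, 0, 0, 0, 0, 0, -0.14, 0, 0, 0, 0, 0, 0, -0.13, -0.01, 0, 0, 0, 0, 0],
)

```text
t: 10.15
tool_pos: [0.6106, -0.0552, 0.0807]
orientation: [0.992, 2.981, 0.0]
force: [-2.5, 2.9, 3.6]
opening: 0.0007
gripper_force: 1.8
```

```bash
python3 plan.py
```

```text
[ 0.6106 -0.0552  0.0807] [-2.47  2.89  3.59] 10.15
at s 0.20175065440634155 rel p0 0.17375065440634155 off [-0.00046681 -0.00058854]
```

apply_moves(
  steps=[-0.13, 0.02, 0, 0, 0, 0, 0, -0.14, 0, 0, 0, 0, 0, 0, -0.13, 0, 0, 0, 0, 0, 0, -0.13, -0.01, 0, 0, 0, 0, 0, -0.13, -0.03, 0, 0, 0, 0, 0, -0.13, -0.04, 0, 0, 0, 0, 0, -0.12, -0.05, 0, 0, 0, 0, 0, -0.11, -0.07, 0, 0, 0, 0, 0, -0.11, -0.08, 0, 0, 0, 0, 0, -0.1, -0.09, 0, 0, 0, 0, 0, -0.09, -0.1, 0, 0, 0, 0, 0],
)

```text
t: 11.07
tool_pos: [0.6342, -0.0898, 0.0808]
orientation: [0.992, 2.98, 0.0]
force: [0.8, 3.4, 3.8]
opening: 0.0006
gripper_force: 1.8
```

```bash
python3 plan.py
```

```text
[ 0.6342 -0.0898  0.0808] [0.76 3.38 3.77] 11.0667
at s 0.2456742286128882 rel p0 0.2176742286128882 off [-0.00040954 -0.00028783]
```

apply_moves(
  steps=[-0.1, -0.09, 0, 0, 0, 0, 0, -0.09, -0.1, 0, 0, 0, 0, 0, -0.1, -0.09, 0, 0, 0, 0, 0, -0.09, -0.1, 0, 0, 0, 0, 0, -0.09, -0.09, 0, 0, 0, 0, 0, -0.1, -0.09, 0, 0, 0, 0, 0, -0.09, -0.1, 0, 0, 0, 0, 0, -0.09, -0.09, 0, 0, 0, 0, 0, -0.1, -0.1, 0, 0, 0, 0, 0, -0.09, -0.09, 0, 0, 0, 0, 0, -0.1, -0.1, 0, 0, 0, 0, 0, 0, 0, 0, 0, 0, 0, 0],
)

```text
t: 12.07
tool_pos: [0.6402, -0.1343, 0.0807]
orientation: [0.993, 2.98, -0.001]
force: [-0.2, -0.7, 3.7]
opening: 0.0004
gripper_force: 1.8
```

```bash
python3 plan.py
```

```text
[ 0.6402 -0.1343  0.0807] [-0.21 -0.67  3.72] 12.0667
at s 0.2910867375383009 rel p0 0.26308673753830086 off [-0.00057769  0.00024904]
```

The fingertips are 2 mm past p8 and still in contact, so I'll lift straight clear.

apply_moves(
  steps=[0, 0, -0.1, 0, 0, 0, 0, 0, 0, -0.2, 0, 0, 0, 0, 0, 0, -0.4, 0, 0, 0, 0, 0, 0, -0.6, 0, 0, 0, 0, 0, 0, -0.8, 0, 0, 0, 0, 0, 0, -0.8, 0, 0, 0, 0, 0, 0, -0.6, 0, 0, 0, 0, 0, 0, -0.3, 0, 0, 0, 0, 0, 0, 0, 0, 0, 0, 0, 0, 0, 0, 0, 0, 0, 0, 0, 0, 0, 0, 0, 0, 0],
)

```text
t: 12.98
tool_pos: [0.6393, -0.1328, 0.193]
orientation: [-0.991, -2.979, 0.0]
force: [-0.7, -0.3, -1.2]
opening: 0.0006
gripper_force: 0.0
```

```bash
python3 - <<'E'
from h import *
x,R,s=tool();print(x,s["force"].round(2),s["t"])
a=eyes.read_camera("side")[:,:,::-1];cv2.imwrite("pics/end.png",a)
E
```

```text
[ 0.63931217 -0.13284487  0.19295742] [-0.72 -0.29 -1.17] 12.9833
```

View pics/end.png

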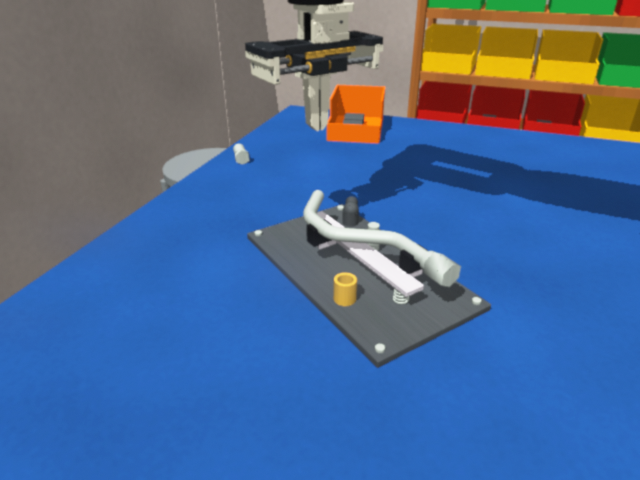

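The side view shows the gripper well clear (fingertips near (315,128)), the tube back at rest, and the fittings where they stood. I'll hand in.

```bash
python3 -c "
from plant import robot;print(robot.close_job())"
```

```text
the job is handed in; nothing more can be done
None
```

The job is handed in: one continuous light stroke (about 3–4 N, roughly 4 mm of cradle sink at the readings between moves) from beside the nut round all the bends to the plain end, then lifted clear at 13 s with the fittings still standing where they were; the verdict was not shown.

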